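Take the snap-fit battery cover off the microscope lamp's power pack

TASK

Open the battery compartment of the microscope lamp's power pack (the ivory box): pinch the two orange tabs of its grey cover together, centring the pinch by feel so that both catches let go without straining the case, and lift the cover off. Then set it down gently (lower it, do not drop it), flat and tabs up, inside the steel tray, without disturbing the bone holder or the syringe.

Things in the scene. Friction and masses are not known exactly. Their poses are not given: they have to be found in the camera images.
- cover_tag_mid (a point): White 12 mm sticker on top of the COVER, a grey plate 90 (x) by 57 mm (y) lying flush in the case's top. x: along the plate; y: from tab to tab, the squeeze line; z up. The point is 36 mm from the cover's middle towards -x, at the plate's upper face; along y the hand-placed sticker lies up to 7 mm to either side of the middle, so the tabs' middle must be found by feel. Cover: 70 to 120 g.
- tab_level (a point): Point 30 mm above the sticker, at the height of the tops of the two upright orange TABS, at the cover's middle in x, 24 mm wide (x), 4 mm thick, outer faces 27 mm either side of the middle (54 mm across). Each is sprung inward: moves from 4 N, gains 1 N per mm, hard stop at 5.2 mm. Both must be in by 4 to 5 mm at once (46 to 44 mm across) and stay so until the cover has risen 12 mm.
- hook_level (a point): Point 14 mm below the sticker, at the height of the cover's underside: a hook at each tab's foot, caught under a lip of the case, and ribs, on which it stands when set down, tabs up. The cover has 0.7 mm of play in its seat. Pinched off-centre, one tab meets its stop, the other hook stays caught and the load goes into the case.
- case_tag_mid (a point): Same kind of sticker on the CASE: ivory box fixed to the table, 150 (x) by 120 (y) by 60 mm tall, axes as the cover's, whose middle is over its own. The point is on its top face, 62 mm from the middle towards +x, but along y up to 10 mm either side of it. The top is flat and clear round the tabs. The cover and hooks must not push the case sideways, or pull it up, with over 8 N.
- tray: Shallow steel tray fixed to the table, 200 mm (x) by 300 mm (y), walls 3 mm thick and 20 mm tall. Origin at the middle of its underside; its floor is 3 mm above that. The half towards its -y is empty.
- holder: White plastic bone holder, 50 by 40 mm and 50 mm tall with a plaster bone model, standing loose in the tray near its +y end. Origin at the middle of its underside. Not to be disturbed.
- syringe: Empty syringe, about 105 mm long and 16 mm across, lying on the table between the case and the tray. Origin under the middle of its barrel. Not to be disturbed.

How it is judged:
By the outcome, as a careful person would: the job done as asked, in the order asked, and still so for the second after the job is handed in, with the robot touching nothing.
It also fails if it takes over 56 s, if anything falls off the work surface, if the arm or the gripper's body presses on something with over 40 N, if the wrist force passes 120 N, or if a joint passes its speed limit or range.

ROBOT

A 6-joint arm with a two-finger parallel gripper is mounted at the origin on the work surface. World frame = base frame: x ahead of the robot, y to its left, z up, the work surface at z = 0. Lengths are in m, angles in rad, forces in N, time in s.
With the tool pointing down it reaches from about 0.35 to 0.975 m from the base axis. Payload 17.4 kg.
Tool frame: the origin (TCP) lies midway between the tips of the shut fingers; the grasp point (between the pads) lies 19 mm behind it; x points along the fingers, z is the direction in which the jaws open and shut, and the axes are right-handed (so a half turn about x gives the same grasp; the last joint's range is limited). The gripper opens to 85 mm and grips with 20 to 120 N. Pads are 22 mm wide; open, the fingers measure 114 mm over their backs; the gripper's body (76 mm by 85 mm) begins 54 mm behind the grasp point. The pads swing forward as they close: fully open they stand 13 mm farther back than shut.
Start: joints at [1.109, 0.116, 1.442, -0, 1.584, -0.038], TCP at [0.278, 0.615, 0.231] pointing down, gripper open.
Joint ranges: [-2.83, 2.83], [-0.83, 2.19], [0.07, 2.5], [-1.14, 4.28], [0.01, 3], [-2.97, 2.97]. Speed limits (rad/s): [1.89, 1.89, 2.22, 3.14, 3.14, 3.14].

INTERFACE

Orientations are given as [roll, pitch, yaw] about the fixed x, y, z axes, in that order (R = Rz(yaw) Ry(pitch) Rx(roll)).
In Python, from station import bot gives the robot as it stands.
- The arm moves only by the shell command python3 -m handwheel 'ROWS' [FORCE]. ROWS is JSON, a list of rows, each an object with "xyz": the shift along the world's x, y, z in units of 0.3 m (1.0 is 0.3 m), a list of three; "turn": the turn, a rotation vector about the world's x, y, z in units of pi rad (1.0 is pi rad), a list of three; "claw": the gripper's target within -1 to 1 (shut at 1, half-way at 0, fully open at -1). In form: [{"xyz": [dx, dy, dz], "turn": [rx, ry, rz], "claw": claw}, ...]. A call has 1 to 5 rows; each row shifts and turns the pose as measured when the row begins; what a row does not reach is not made up. A row lasts 1/8 s, in which the tool goes at most 62.5 mm and 10.7 degrees, less where a joint would pass 70% of its speed; a pose out of reach is approached as far as the arm can. A call with a number of a shift or a turn outside -1 to 1 is refused whole. A call with a gripper value outside its range is refused whole. The fingers move at their own pace and stop on an object; FORCE is the grip in N (left out, the last holds). Time passes only in rows, so rows that do not move let the fingers close. It gives the time, the measured TCP pose, the force and the opening at its end, in the units of the state.
- bot.observe(): the state, without advancing time (a new reading comes with each control period).
- bot.read_camera(name): name is "scene" or "side" or "wrist"; returns (picture, depth): 480x640x3 uint8, red, green, blue; 480x640 float32, m along the optical axis (not along the pixel's ray), 0 where there is no reading.
- bot.get_calibration(name): a dict with "intrinsics" (3x3 intrinsics, pixels), "R" (3x3) and "t" (3): a world point X has camera coordinates R X + t. Camera axes: x right, y down, z forward; pixel columns grow to the right and rows downward; lengths in m; the calibration is good to about 2 mm. A picture is of the moment at which its call begins: read the wrist's pose just before it. get_calibration takes no time and is no camera call; for the wrist camera it gives the pose at the moment of the call.
- bot.finish_job(): hands the job in, once; it reports no verdict.
The state is a dict: "time_s": time; "joints": joint angles; "joint_velocities": joint speeds; "joint_efforts": joint torques, N m; "ee_pos": TCP position; "ee_rot": TCP orientation; "ft_force": force on the tool from outside, world axes, zero at the start; "torque": the same for the moment, N m; "grip_width": opening from 0.0 (shut) to 1.0 (fully open).
Only numpy, scipy, OpenCV 4.12 (cv2) and the standard library are available. Lean on these libraries where they do the work, as an engineer would, in place of code of your own. Each camera call takes 0.05 s, during which the arm holds its last target.

## Working session

There is one attempt and no reset: what is moved stays moved. The work goes in short steps, Python scripts to look and compute and a shell command to move; the robot and the scene stay as the last step left them, time stands still between calls to the robot, and variables do not carry over. Pictures are saved under pics/ and viewed, and the job is handed in when it is done.

```bash
ls; mkdir -p pics; cat > h.py <<'E'
from station import bot
import numpy as np, cv2
def snap(n,f):
    c=bot.get_calibration(n); p,d=bot.read_camera(n)
    cv2.imwrite(f'pics/{f}.png',p[:,:,::-1]); np.savez(f'pics/{f}.npz',p=p,d=d,K=c['intrinsics'],R=c['R'],t=c['t'])
def load(f):
    z=np.load(f'pics/{f}.npz'); return z['p'],z['d'],z['K'],z['R'],z['t']
def plane(f,u,v,z):
    _,_,K,R,t=load(f); r=R.T@np.linalg.inv(K)@np.array([u,v,1.]); o=-R.T@t
    return o+r*(z-o[2])/r[2]
def dep(f,u,v):
    _,d,K,R,t=load(f); dd=np.median(d[int(v)-1:int(v)+2,int(u)-1:int(u)+2])
    return R.T@(np.linalg.inv(K)@np.array([u,v,1.])*dd-t)
E
python3 - <<'E'
from h import *
print(bot.observe())
for n in('scene','side','wrist'): snap(n,n+'0')
E
```

```text
pics
{'time_s': 0.0, 'joints': array([ 1.10917293e+00,  1.16473348e-01,  1.44228763e+00, -1.68268709e-05,
        1.58397563e+00, -3.77895914e-02]), 'joint_velocities': array([-8.68076393e-04,  8.86692341e-04, -1.74939100e-03,  6.18489648e-05,
        1.06738157e-03, -1.58426293e-03]), 'joint_efforts': array([-2.40044457e-03, -7.31998587e+01, -6.32489848e+01, -1.28710562e-04,
        6.28747599e-03,  7.64824244e-05]), 'ee_pos': array([0.27751932, 0.61509953, 0.2305568 ]), 'ee_rot': array([ 3.11851029,  1.56965225, -2.01771271]), 'ft_force': array([0.35629343, 0.16870824, 0.01737739]), 'torque': array([-0.05802871, -0.00540374, -0.00650206]), 'grip_width': 0.9967788997031704}
```

View pics/scene0.png

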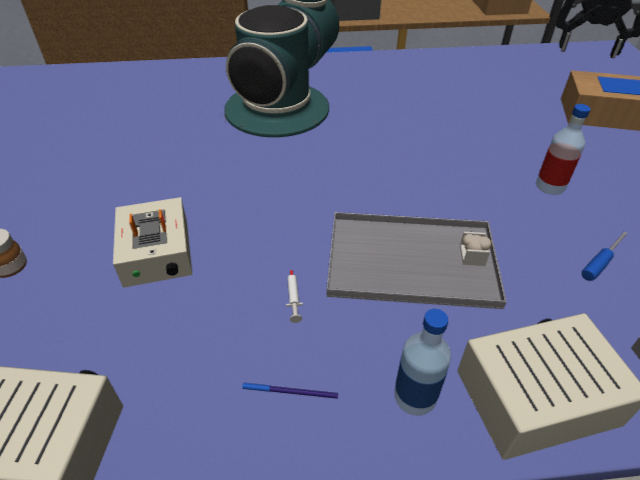

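View pics/side0.png

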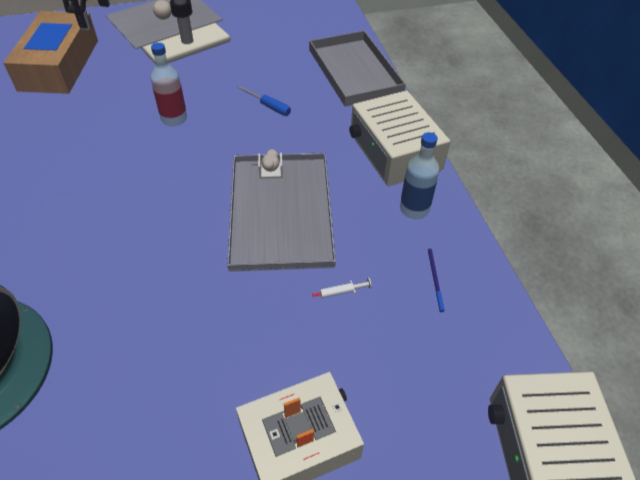

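View pics/wrist0.png

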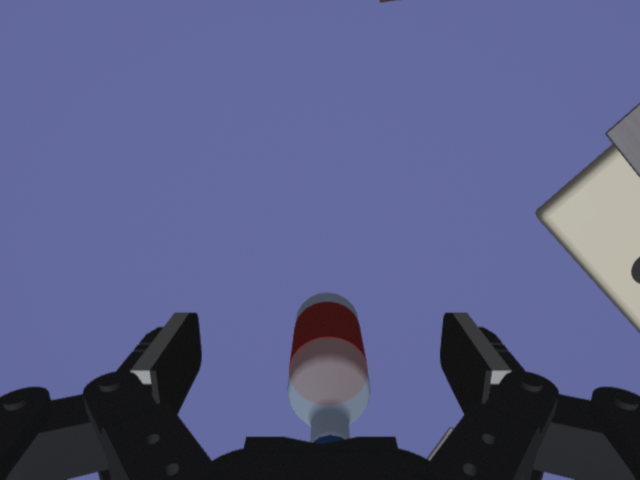

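The scene view shows the case at about (152,240), its cover sticker near (149,215) and its case sticker near (152,252). The syringe is at (294,295), the tray at (413,258) and the holder at (476,248). The gripper starts above the red bottle. The side view shows the cover at about (298,427), with its stickers at (275,434) and (337,407).

```bash
python3 - <<'E'
from h import *
for f,(x0,y0,x1,y1) in (('scene0',(105,190,205,290)),('side0',(225,365,375,480))):
    p,d,K,R,t=load(f); print(f,'cam',-R.T@t)
    c=p[y0:y1,x0:x1]; cv2.imwrite(f'pics/{f}c.png',cv2.resize(c[:,:,::-1],None,fx=5,fy=5,interpolation=cv2.INTER_CUBIC))
for f,u,v in (('scene0',149,215),('scene0',152,252),('side0',275,434),('side0',337,407),('scene0',140,228),('side0',300,425),('scene0',294,295),('scene0',400,255),('side0',280,220)): print(f,u,v,dep(f,u,v).round(4))
E
```

```text
scene0 cam [ 1.18434874 -0.01247603  0.67230833]
side0 cam [ 0.43995153 -0.55153461  0.85121794]
scene0 149 215 [ 0.4683 -0.2508  0.063 ]
scene0 152 252 [ 0.5638 -0.2331  0.0618]
side0 275 434 [ 0.4657 -0.2506  0.0616]
side0 337 407 [ 0.5613 -0.2338  0.0625]
scene0 140 228 [ 0.4981 -0.2634  0.0594]
side0 300 425 [ 0.5031 -0.2457  0.0594]
scene0 294 295 [0.6446 0.0014 0.0161]
scene0 400 255 [0.5596 0.2034 0.0042]
side0 280 220 [0.564  0.1941 0.0048]
```

```bash
python3 - <<'E'
from h import *
# ortho masks: tray floor, orange, by depth cloud
for f in('scene0','side0'):
    p,d,K,R,t=load(f); h=cv2.cvtColor(p,cv2.COLOR_RGB2HSV)
    v,u=np.nonzero(d>0); P=(np.linalg.inv(K)@np.array([u,v,np.ones_like(u)])*d[v,u]-t[:,None]); P=(R.T@P).T
    H=h[v,u].astype(int)
    o=(H[:,0]>4)&(H[:,0]<18)&(H[:,1]>170)&(H[:,2]>120)&(P[:,1]<0.1)&(P[:,0]<0.9)&(P[:,2]>0.04)
    print(f,'orange',o.sum(),P[o].min(0).round(3),P[o].max(0).round(3),np.median(P[o],0).round(3))
    g=(H[:,1]<60)&(P[:,1]>-.1)&(P[:,1]<.45)&(P[:,0]>.4)&(P[:,0]<.85)&(P[:,2]<.03)&(P[:,2]>-.01)
    m=np.zeros(d.shape,np.uint8); m[v[g],u[g]]=255
    n,l,s,c=cv2.connectedComponentsWithStats(m)
    for i in range(1,n):
        if s[i,4]>100:
            q=l[v,u]==i; r=cv2.minAreaRect((P[q][:,:2]*1000).astype(np.float32)); print(' grey',s[i],r,np.median(P[q][:,2]))
    w=(H[:,1]<80)&(H[:,2]>150)&(P[:,2]>.01)&(P[:,2]<.09)&(P[:,1]>-.4)&(P[:,1]<.5)&(P[:,0]>.3)&(P[:,0]<.8)
    m[:]=0; m[v[w],u[w]]=255
    n,l,s,c=cv2.connectedComponentsWithStats(m)
    for i in range(1,n):
        if s[i,4]>30:
            q=l[v,u]==i; r=cv2.minAreaRect((P[q][:,:2]*1000).astype(np.float32)); print(' white',s[i],np.round(r[0]),np.round(r[1]),r[2],np.median(P[q][:,2]).round(3))
E
```

```text
scene0 orange 42 [ 0.486 -0.273  0.054] [ 0.515 -0.22   0.093] [ 0.5   -0.223  0.09 ]
 grey [  326   212   181    97 13847] ((563.2256469726562, 227.73953247070312), (308.8085021972656, 224.10386657714844), 79.1773681640625) 0.004318424598750869
 grey [286 274  17  49 449] ((638.93896484375, 1.9525108337402344), (26.713619232177734, 108.39315795898438), 85.1147689819336) 0.01383011328404029
 grey [457 362  17  34 200] ((828.2005004882812, 238.2605743408203), (43.52863311767578, 2.6773622035980225), 8.08553409576416) 0.017978977012817074
 white [ 113  197   73   67 2682] [ 501. -248.] [154. 120.] 8.665645599365234 0.061
 white [464 232  27  20 335] [573. 336.] [43. 52.] 83.16197204589844 0.046
 white [286 275  12  30 240] [629.  -1.] [19. 61.] 85.1147689819336 0.015
 white [292 303   6  13  51] [675.   0.] [ 8. 33.] 87.39349365234375 0.012
 white [500 313  94  21 625] [798. 355.] [ 22. 139.] 8.239347457885742 0.086
 white [  0 367  56  11 334] [ 796. -360.] [77. 16.] 81.5427474975586 0.085
side0 orange 106 [ 0.487 -0.274  0.063] [ 0.515 -0.219  0.093] [ 0.502 -0.271  0.089]
 grey [355
[... 288 characters left out ...]
892875793
 grey [320 277  51  21 406] ((643.9505615234375, -0.30979156494140625), (91.89015197753906, 27.801498413085938), 8.904678344726562) 0.013668355362393638
 white [353 102  30  43 262] [797. 350.] [ 21. 147.] 6.700451850891113 0.086
 white [254 149  24  17 207] [569. 349.] [71. 46.] 89.91427612304688 0.047
 white [279 152   3  15  33] [596. 342.] [55.  5.] 78.15821838378906 0.04
 white [320 280  49  16 306] [643.   2.] [26. 90.] 85.66529083251953 0.015
 white [ 236  371  128  109 5918] [ 501. -245.] [150. 122.] 8.450689315795898 0.06
 white [513 411  33  68 537] [ 792. -354.] [91. 19.] 88.06678771972656 0.085
 white [270 429  10  11  56] [ 465. -250.] [12. 12.] 11.89094066619873 0.061
```

```bash
python3 - <<'E'
from h import *
from scipy.spatial.transform import Rotation as Ro
R=Ro.from_euler('xyz',bot.observe()['ee_rot']).as_matrix(); print('tool axes cols\n',R.round(3),'jaw yaw',np.degrees(np.arctan2(R[1,2],R[0,2])))
# case top edges / tray corners by contour & plane casting
for f in('scene0','side0'):
    p,d,K,Rr,t=load(f); h=cv2.cvtColor(p,cv2.COLOR_RGB2HSV).astype(int)
    v,u=np.nonzero(d>0); P=(np.linalg.inv(K)@np.array([u,v,np.ones_like(u)])*d[v,u]-t[:,None]); P=(Rr.T@P).T
    q=(abs(P[:,2]-.0605)<.006)&(abs(P[:,0]-.5)<.12)&(abs(P[:,1]+.245)<.1)
    r=cv2.minAreaRect((P[q][:,:2]*1000).astype(np.float32)); print(f,'case',r)
    for s in(0,1):
        H=h[v,u]; o=(H[:,0]>4)&(H[:,0]<18)&(H[:,1]>150)&(H[:,2]>100)&(P[:,2]>.065)&(abs(P[:,0]-.5)<.05)&((P[:,1]>-.245)==bool(s))&(abs(P[:,1]+.245)<.05)
        print(' tab',o.sum(),P[o].mean(0).round(4) if o.any() else '',np.percentile(P[o],[5,95],axis=0).round(4).tolist())
    # tray
    hole=(abs(P[:,0]-.56)<.2)&(abs(P[:,1]-.225)<.25)&(P[:,2]>.0165)&(P[:,2]<.024)&(h[v,u,1]<70)
    r=cv2.minAreaRect((P[hole][:,:2]*1000).astype(np.float32)); print(' tray wall top',hole.sum(),r)
for n,uv in (('side0',[(233,156),(328,154),(334,264),(229,267)]),('scene0',[(334,215),(495,219),(499,299),(330,296)])):
    for a in uv: print(n,a,plane(n,*a,.02).round(3))
E
```

```text
tool axes cols
 [[-0.    -0.912  0.411]
 [-0.001  0.411  0.912]
 [-1.     0.    -0.001]] jaw yaw 65.72174466219944
scene0 case ((500.96875, -247.65585327148438), (154.62646484375, 120.35145568847656), 8.665645599365234)
 tab 29 [ 0.51   -0.2705  0.0848] [[0.4965, -0.2729, 0.0672], [0.5175, -0.2689, 0.0912]]
 tab 41 [ 0.501  -0.2211  0.0844] [[0.4875, -0.2233, 0.0715], [0.5096, -0.2191, 0.0915]]
 tray wall top 1347 ((588.5709228515625, 186.11224365234375), (373.450927734375, 260.3500671386719), 81.88900756835938)
side0 case ((500.786865234375, -245.068603515625), (150.49337768554688, 121.57674407958984), 8.42703914642334)
 tab 88 [ 0.5038 -0.2713  0.0848] [[0.4939, -0.2736, 0.0661], [0.5144, -0.2686, 0.0919]]
 tab 127 [ 0.4963 -0.2221  0.0798] [[0.4867, -0.224, 0.0665], [0.5061, -0.2201, 0.0911]]
 tray wall top 845 ((594.0186157226562, 185.515869140625), (370.62933349609375, 259.89874267578125), 78.92904663085938)
side0 (233, 156) [0.501 0.387 0.02 ]
side0 (328, 154) [0.703 0.345 0.02 ]
side0 (334, 264) [0.636 0.051 0.02 ]
side0 (229, 267) [0.447 0.09  0.02 ]
scene0 (334, 215) [0.454 0.093 0.02 ]
scene0 (495, 219) [0.497 0.404 0.02 ]
scene0 (499, 299) [0.691 0.34  0.02 ]
scene0 (330, 296) [0.656 0.061 0.02 ]
```

View pics/side0c.png

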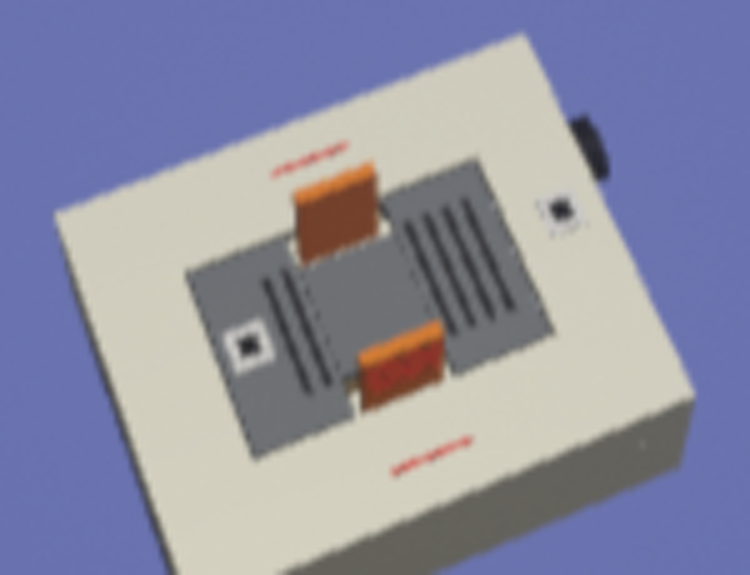

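```bash
python3 -m handwheel '[{"xyz":[0,0,0.2],"turn":[0,0,0],"claw":-1},{"xyz":[0,0,0.1],"turn":[0,0,0],"claw":-1},{"xyz":[0.05,-0.19,0],"turn":[0,0,-0.0545],"claw":-1},{"xyz":[0.05,-0.19,0],"turn":[0,0,-0.0545],"claw":-1},{"xyz":[0.05,-0.19,0],"turn":[0,0,-0.0545],"claw":-1}]' 20
```

```text
time_s: 0.78
ee_pos: [0.3219, 0.4419, 0.3195]
ee_rot: [3.106, 1.564, -2.554]
ft_force: [1.4, 0.7, 0.6]
grip_width: 1.004
```

```bash
python3 -m handwheel '[{"xyz":[0.05,-0.19,0],"turn":[0,0,-0.0545],"claw":-1},{"xyz":[0.05,-0.19,0],"turn":[0,0,-0.0545],"claw":-1},{"xyz":[0.05,-0.19,0],"turn":[0,0,-0.0545],"claw":-1},{"xyz":[0.05,-0.19,0],"turn":[0,0,-0.0545],"claw":-1},{"xyz":[0.05,-0.19,0],"turn":[0,0,-0.0545],"claw":-1}]'
python3 -m handwheel '[{"xyz":[0.05,-0.19,0],"turn":[0,0,-0.0545],"claw":-1},{"xyz":[0.05,-0.19,0],"turn":[0,0,-0.0545],"claw":-1},{"xyz":[0.05,-0.19,0],"turn":[0,0,-0.0545],"claw":-1},{"xyz":[0.05,-0.19,-0.05],"turn":[0,0,-0.0545],"claw":-1},{"xyz":[0.05,-0.19,-0.05],"turn":[0,0,-0.0545],"claw":-1}]'
cat >> h.py <<'E'
from scipy.spatial.transform import Rotation as Ro
def go(x,y,z,jaw):
    o=bot.observe(); R=Ro.from_euler('xyz',o['ee_rot']).as_matrix()
    s=np.radians(jaw); zt=np.array([np.cos(s),np.sin(s),0]); xt=np.array([0,0,-1.])
    Rt=np.column_stack([xt,np.cross(zt,xt),zt])
    w=Ro.from_matrix(Rt@R.T).as_rotvec()
    d=np.array([x,y,z])-o['ee_pos']
    print('t',round(o['time_s'],2),'pos',o['ee_pos'].round(4),'d mm',(d*1000).round(1),'units',(d/.3).round(4),'turn units',(w/np.pi).round(4),'F',o['ft_force'].round(2),'T',o['torque'].round(2),'grip',round(o['grip_width'],3))
E
python3 -c "
from h import *
go(.5,-.2447,.2,-81.5); print(bot.observe()['joints'])"
```

```text
time_s: 1.4
ee_pos: [0.3967, 0.1477, 0.3189]
ee_rot: [3.094, 1.565, 2.834]
ft_force: [0.7, 0.2, -0.1]
grip_width: 1.001
time_s: 2.02
ee_pos: [0.4715, -0.1472, 0.2897]
ee_rot: [2.121, 1.567, 0.976]
ft_force: [1.0, 0.8, 0.1]
grip_width: 1.0
t 2.02 pos [ 0.4715 -0.1472  0.2897] d mm [ 28.5 -97.5 -89.7] units [ 0.0951 -0.3251 -0.2989] turn units [-0.001   0.0009 -0.0881] F [1.01 0.82 0.13] T [-0.04  0.03  0.01] grip 1.0
[-0.35656473 -0.2928349   1.73055126  0.00404782  1.70289952  0.78952406]
```

```bash
python3 -m handwheel '[{"xyz":[0.05,-0.17,-0.1],"turn":[0,0,-0.045],"claw":-1},{"xyz":[0.045,-0.155,-0.1],"turn":[0,0,-0.043],"claw":-1},{"xyz":[0,0,-0.1],"turn":[0,0,0],"claw":-0.45},{"xyz":[0,0,0],"turn":[0,0,0],"claw":-0.45}]'
python3 -c "
from h import *
snap('wrist','wrist1')
go(.5,-.2447,.2,-81.5)"
```

```text
time_s: 2.52
ee_pos: [0.4992, -0.2514, 0.1949]
ee_rot: [2.945, 1.567, 1.505]
ft_force: [-0.1, -0.6, 0.9]
grip_width: 0.726
t 2.58 pos [ 0.4997 -0.2515  0.1967] d mm [0.3 6.8 3.3] units [0.001  0.0228 0.0109] turn units [-0.0008  0.0007  0.0054] F [-1.01 -0.72  0.25] T [0.   0.   0.02] grip 0.722
```

View pics/wrist1.png

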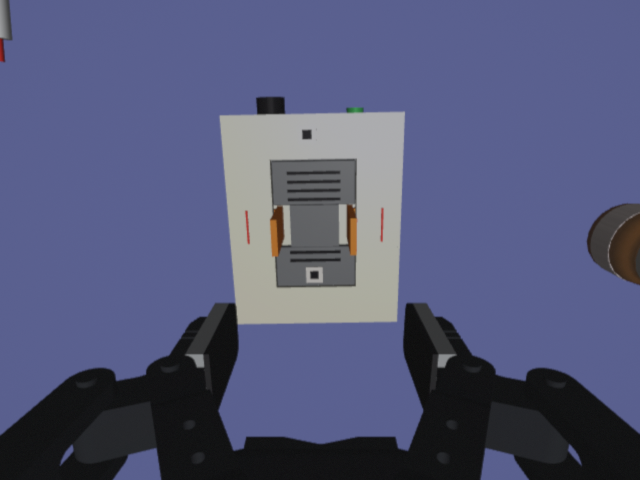

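The wrist view shows the tabs at about (277,231) and (352,230). The cover sticker is at (314,275) and the case sticker at (307,134). The jaws line up with the tabs.

```bash
python3 - <<'E'
from h import *
f='wrist1'; p,d,K,R,t=load(f); h=cv2.cvtColor(p,cv2.COLOR_RGB2HSV)
m=cv2.inRange(h,(4,170,100),(20,255,255)); m[:,:230]=0;m[:,400:]=0; m[:180]=0; m[300:]=0
n,l,s,c=cv2.connectedComponentsWithStats(m)
for i in range(1,n):
    if s[i,4]>30:
        v,u=np.nonzero(l==i); P=(R.T@(np.linalg.inv(K)@np.array([u,v,np.ones_like(u)])*d[v,u]-t[:,None])).T
        top=P[:,2]>.0875; print(s[i],top.sum(),P[top].mean(0).round(4))
for uv in((314,275),(307,134)): print(plane(f,*uv,.06).round(4), dep(f,*uv).round(4))
A=[plane(f,*a,.06)[:2] for a in((222,116),(404,112),(398,322),(235,324))]; print(np.round(A,4),np.mean(A,0).round(4))
for a,b in((0,3),(1,2)): w=A[a]-A[b]; print(np.degrees(np.arctan2(w[1],w[0])))
E
```

```text
[271 219   7  37 208] 208 [ 0.4989 -0.2216  0.0897]
[350 218   6  36 211] 211 [ 0.5064 -0.2703  0.0896]
[ 0.4653 -0.2506  0.06  ] [ 0.4655 -0.2506  0.0605]
[ 0.5627 -0.2335  0.06  ] [ 0.5627 -0.2336  0.0606]
[[ 0.5666 -0.1775]
 [ 0.5845 -0.2939]
 [ 0.4363 -0.3178]
 [ 0.4184 -0.1967]] [ 0.5015 -0.2465]
7.347026771221215
9.153188621285974
```

```bash
python3 -m handwheel '[{"xyz":[0.006,0.019,-0.15],"turn":[0,0,0.005],"claw":-0.5},{"xyz":[0,0,-0.12],"turn":[0,0,0],"claw":-0.5},{"xyz":[0,0,0],"turn":[0,0,0],"claw":-0.5}]'
python3 -c "
from h import *
go(.502,-.2457,.061,-81.4)"
```

```text
time_s: 2.95
ee_pos: [0.5036, -0.2451, 0.1206]
ee_rot: [1.3, 1.561, -0.12]
ft_force: [0.3, 0.7, 0.8]
grip_width: 0.753
t 2.95 pos [ 0.5036 -0.2451  0.1206] d mm [ -1.6  -0.6 -59.6] units [-0.0054 -0.002  -0.1985] turn units [ 0.0004  0.003  -0.0002] F [0.34 0.68 0.75] T [-0.    0.02  0.04] grip 0.753
```

```bash
python3 -m handwheel '[{"xyz":[-0.005,-0.002,-0.07],"turn":[0,0.003,0],"claw":-0.5},{"xyz":[0,0,-0.065],"turn":[0,0,0],"claw":-0.5},{"xyz":[0,0,-0.03],"turn":[0,0,0],"claw":-0.5},{"xyz":[0,0,0],"turn":[0,0,0],"claw":-0.5}]'
python3 -c "
from h import *
go(.502,-.2457,.061,-81.4)
snap('wrist','wrist2');snap('side','side2')
go(.502,-.2457,.061,-81.4)"
```

```text
time_s: 3.45
ee_pos: [0.5038, -0.2461, 0.0731]
ee_rot: [0.685, 1.565, -0.734]
ft_force: [0.2, -0.5, 1.0]
grip_width: 0.75
t 3.45 pos [ 0.5038 -0.2461  0.0731] d mm [ -1.8   0.4 -12.1] units [-0.0061  0.0014 -0.0405] turn units [ 0.0012  0.0013 -0.0005] F [ 0.24 -0.5   0.98] T [-0.    0.01 -0.01] grip 0.75
t 3.55 pos [ 0.5041 -0.2463  0.074 ] d mm [ -2.1   0.6 -13. ] units [-0.0071  0.0021 -0.0434] turn units [ 0.0014  0.0017 -0.0005] F [-0.46  0.08 -0.08] T [ 0.01 -0.   -0.02] grip 0.748
```

View pics/wrist2.png

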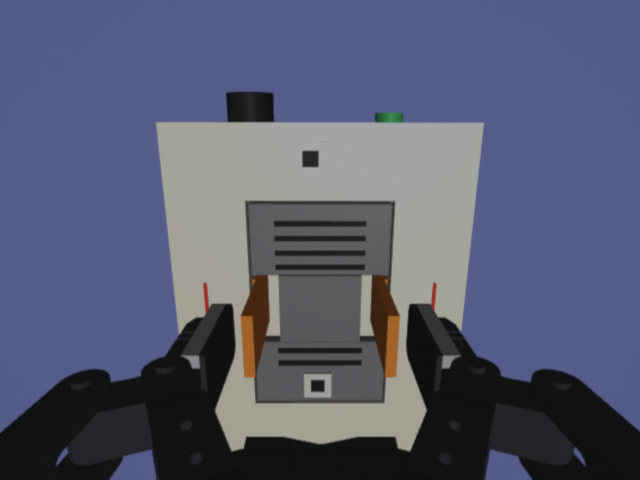

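The pads straddle both tabs evenly: the left gap is about columns 232–245 and the right gap about 396–407. I'll lower to the tab faces next.

```bash
python3 -m handwheel '[{"xyz":[-0.007,0.002,-0.03],"turn":[0.0012,0.0015,0],"claw":-0.5},{"xyz":[0,0,-0.01],"turn":[0,0,0],"claw":-0.45},{"xyz":[0,0,0],"turn":[0,0,0],"claw":-0.4},{"xyz":[0,0,0],"turn":[0,0,0],"claw":-0.4}]'
python3 -c "
from h import *
go(.502,-.2457,.061,-81.4)"
python3 -m handwheel '[{"xyz":[0,0,0],"turn":[0,0,0],"claw":-0.36}]'
python3 -m handwheel '[{"xyz":[0,0,0],"turn":[0,0,0],"claw":-0.36}]'
python3 -c "
from h import *
go(.502,-.2457,.061,-81.4)"
```

```text
time_s: 4.05
ee_pos: [0.5022, -0.246, 0.0622]
ee_rot: [0.787, 1.569, -0.633]
ft_force: [-0.1, -0.4, 0.8]
grip_width: 0.7
t 4.05 pos [ 0.5022 -0.246   0.0622] d mm [-0.2  0.3 -1.2] units [-0.0007  0.0009 -0.0038] turn units [ 0.0003  0.0004 -0.0005] F [-0.06 -0.39  0.8 ] T [-0.03  0.05  0.01] grip 0.7
time_s: 4.18
ee_pos: [0.5023, -0.246, 0.0623]
ee_rot: [0.802, 1.569, -0.618]
ft_force: [1.1, -0.7, 0.7]
grip_width: 0.681
time_s: 4.3
ee_pos: [0.5023, -0.246, 0.0625]
ee_rot: [0.805, 1.569, -0.614]
ft_force: [0.5, -0.1, -0.3]
grip_width: 0.676
t 4.3 pos [ 0.5023 -0.246   0.0625] d mm [-0.3  0.3 -1.5] units [-0.0012  0.001  -0.0049] turn units [ 0.0004  0.0005 -0.0005] F [ 0.48 -0.06 -0.26] T [ 0.01 -0.04  0.03] grip 0.676
```

```bash
python3 -m handwheel '[{"xyz":[0,0,0],"turn":[0,0,0],"claw":-0.33},{"xyz":[0,0,0],"turn":[0,0,0],"claw":-0.33}]'|tail -2
python3 -m handwheel '[{"xyz":[0,0,0],"turn":[0,0,0],"claw":-0.31},{"xyz":[0,0,0],"turn":[0,0,0],"claw":-0.31}]'|tail -2
python3 -m handwheel '[{"xyz":[0,0,0],"turn":[0,0,0],"claw":-0.29},{"xyz":[0,0,0],"turn":[0,0,0],"claw":-0.29}]'|tail -2
python3 -m handwheel '[{"xyz":[0,0,0],"turn":[0,0,0],"claw":-0.27},{"xyz":[0,0,0],"turn":[0,0,0],"claw":-0.27}]'
python3 -c "
from h import *
go(.502,-.2457,.061,-81.4)"
```

```text
ft_force: [0.7, -0.4, 0.2]
grip_width: 0.667
ft_force: [0.1, -0.3, 0.4]
grip_width: 0.657
ft_force: [0.9, 1.1, 0.0]
grip_width: 0.647
time_s: 5.3
ee_pos: [0.5024, -0.2461, 0.0626]
ee_rot: [0.824, 1.568, -0.595]
ft_force: [-0.0, -0.3, 0.1]
grip_width: 0.634
t 5.3 pos [ 0.5024 -0.2461  0.0626] d mm [-0.4  0.4 -1.6] units [-0.0014  0.0012 -0.0053] turn units [ 0.0004  0.0006 -0.0005] F [-0.02 -0.26  0.07] T [ 0.02  0.01 -0.02] grip 0.634
```

```bash
python3 -m handwheel '[{"xyz":[0,0,0],"turn":[0,0,0],"claw":-0.255},{"xyz":[0,0,0],"turn":[0,0,0],"claw":-0.255}]'|tail -2
python3 -m handwheel '[{"xyz":[0,0,0],"turn":[0,0,0],"claw":-0.24},{"xyz":[0,0,0],"turn":[0,0,0],"claw":-0.24}]'|tail -2
python3 -c "
from h import *
go(.502,-.2457,.061,-81.4)"
```

```text
ft_force: [-0.6, 0.5, 1.3]
grip_width: 0.627
ft_force: [-0.4, -0.2, 1.0]
grip_width: 0.621
t 5.8 pos [ 0.5024 -0.2461  0.0628] d mm [-0.4  0.4 -1.8] units [-0.0014  0.0013 -0.0059] turn units [ 0.0004  0.0006 -0.0004] F [-0.42 -0.21  1.  ] T [ 0.08  0.1  -0.  ] grip 0.621
```

```bash
for i in 1; do python3 -m handwheel '[{"xyz":[0,0,0],"turn":[0,0,0],"claw":-0.22},{"xyz":[0,0,0],"turn":[0,0,0],"claw":-0.22}]'|tail -2
python3 -m handwheel '[{"xyz":[0,0,0],"turn":[0,0,0],"claw":-0.22}]'|tail -2
python3 -m handwheel '[{"xyz":[0,0,0],"turn":[0,0,0],"claw":-0.2},{"xyz":[0,0,0],"turn":[0,0,0],"claw":-0.2}]'|tail -2
python3 -m handwheel '[{"xyz":[0,0,0],"turn":[0,0,0],"claw":-0.2}]'|tail -2; done
python3 -c "
from h import *
go(.502,-.2457,.061,-81.4)
snap('wrist','wrist3')"
```

```text
ft_force: [-1.4, 0.0, 2.1]
grip_width: 0.611
ft_force: [-1.2, 1.1, 2.0]
grip_width: 0.609
ft_force: [-1.9, 0.1, 1.9]
grip_width: 0.601
ft_force: [-1.7, 0.5, 3.7]
grip_width: 0.603
t 6.55 pos [ 0.5025 -0.2462  0.0631] d mm [-0.5  0.5 -2.1] units [-0.0016  0.0016 -0.0069] turn units [ 0.0005  0.0007 -0.0004] F [-1.71  0.51  3.73] T [0.08 0.15 0.02] grip 0.603
```

View pics/wrist3.png

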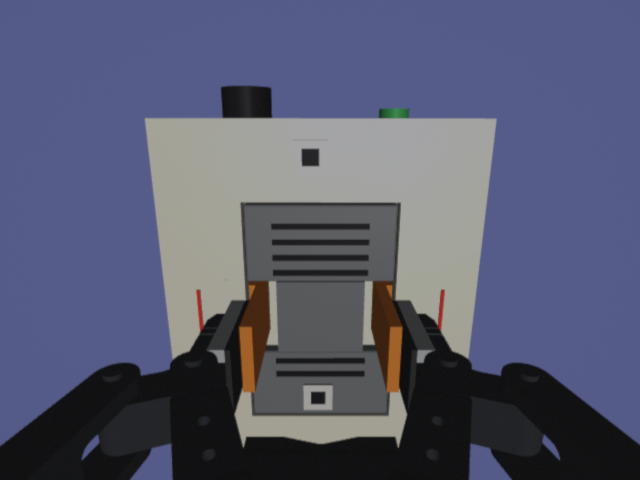

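Both pads are touching. Fz rises from friction as the pads swing, and the lateral force stays balanced. I'll keep closing in small steps and watch the force along the squeeze line.

```bash
cat > f.py <<'E'
from h import *
o=bot.observe();n=np.array([.1495,-.9888,0]);c=np.array([.9888,.1495,0]);F=o['ft_force']
print('t %.2f'%o['time_s'],'pos',(o['ee_pos']*1000).round(2),'F_jaw %.2f F_along %.2f Fz %.2f'%(F@n,F@c,F[2]),'T',o['torque'].round(2),'w %.4f mm %.2f'%(o['grip_width'],85*o['grip_width']))
E
python3 -m handwheel '[{"xyz":[-0.0005,0,0.0005],"turn":[0,0,0],"claw":-0.18},{"xyz":[0,0,0],"turn":[0,0,0],"claw":-0.18}]' >/dev/null; python3 f.py
python3 -m handwheel '[{"xyz":[0,0,0],"turn":[0,0,0],"claw":-0.18}]' >/dev/null; python3 f.py
python3 -m handwheel '[{"xyz":[-0.0005,0,0.0005],"turn":[0,0,0],"claw":-0.16},{"xyz":[0,0,0],"turn":[0,0,0],"claw":-0.16}]' >/dev/null; python3 f.py
python3 -m handwheel '[{"xyz":[0,0,0],"turn":[0,0,0],"claw":-0.16}]' >/dev/null; python3 f.py
```

```text
t 6.85 pos [ 502.48 -246.13   63.24] F_jaw -0.32 F_along 0.20 Fz 2.06 T [ 0.03  0.08 -0.01] w 0.5919 mm 50.31
t 6.97 pos [ 502.49 -246.12   63.24] F_jaw -0.06 F_along -0.73 Fz 3.18 T [ 0.09  0.19 -0.02] w 0.5886 mm 50.03
t 7.22 pos [ 502.47 -246.1    63.39] F_jaw -0.39 F_along 0.00 Fz 2.42 T [ 0.11  0.05 -0.03] w 0.5817 mm 49.44
t 7.35 pos [ 502.45 -246.11   63.39] F_jaw -1.31 F_along 0.24 Fz 2.42 T [0.04 0.06 0.  ] w 0.5862 mm 49.83
```

```bash

python3 -m handwheel '[{"xyz":[0,0.0008,0.0005],"turn":[0,0,0],"claw":-0.14},{"xyz":[0,0,0],"turn":[0,0,0],"claw":-0.14}]' >/dev/null; python3 f.py
for i in 1 2 ; do python3 -m handwheel '[{"xyz":[0,0,0],"turn":[0,0,0],"claw":-0.14}]' >/dev/null; python3 f.py; done
python3 -m handwheel '[{"xyz":[0,0,0.0005],"turn":[0,0,0],"claw":-0.12},{"xyz":[0,0,0],"turn":[0,0,0],"claw":-0.12}]' >/dev/null; python3 f.py
for i in 1 2 ; do python3 -m handwheel '[{"xyz":[0,0,0],"turn":[0,0,0],"claw":-0.12}]' >/dev/null; python3 f.py; done
```

```text
t 7.60 pos [ 502.43 -245.91   63.56] F_jaw 0.24 F_along -0.58 Fz 1.65 T [ 0.05 -0.01 -0.02] w 0.5738 mm 48.77
t 7.72 pos [ 502.43 -245.91   63.53] F_jaw -0.40 F_along 0.04 Fz 2.54 T [-0.01  0.    0.03] w 0.5711 mm 48.54
t 7.85 pos [ 502.43 -245.95   63.57] F_jaw 0.60 F_along 0.28 Fz 2.96 T [ 0.01 -0.01  0.03] w 0.5699 mm 48.44
t 8.10 pos [ 502.44 -245.93   63.69] F_jaw 0.26 F_along 0.18 Fz 3.28 T [0.   0.03 0.02] w 0.5598 mm 47.58
t 8.22 pos [ 502.42 -245.93   63.67] F_jaw 0.61 F_along -0.58 Fz 2.46 T [-0.02  0.01  0.03] w 0.5656 mm 48.08
t 8.35 pos [ 502.45 -245.93   63.7 ] F_jaw -0.29 F_along -0.15 Fz 3.39 T [-0.02  0.11 -0.  ] w 0.5625 mm 47.81
```

```bash

python3 -m handwheel '[{"xyz":[0,0,0.0005],"turn":[0,0,0],"claw":-0.1},{"xyz":[0,0,0],"turn":[0,0,0],"claw":-0.1}]' >/dev/null; python3 f.py
python3 -m handwheel '[{"xyz":[0,0,0.0005],"turn":[0,0,0],"claw":-0.08},{"xyz":[0,0,0],"turn":[0,0,0],"claw":-0.08}]' >/dev/null; python3 f.py
python3 -m handwheel '[{"xyz":[0,0,0.0005],"turn":[0,0,0],"claw":-0.06},{"xyz":[0,0,0],"turn":[0,0,0],"claw":-0.06}]' >/dev/null; python3 f.py
for i in 1 2 3 4; do python3 -m handwheel '[{"xyz":[0,0,0],"turn":[0,0,0],"claw":-0.06}]' >/dev/null; python3 f.py; done
python3 -c "
from h import *
snap('wrist','wrist4')"
```

```text
t 8.60 pos [ 502.43 -245.95   63.86] F_jaw -0.97 F_along -0.72 Fz 3.64 T [ 0.05 -0.01 -0.01] w 0.5512 mm 46.85
t 8.85 pos [ 502.42 -245.91   63.98] F_jaw 0.12 F_along -0.66 Fz 2.71 T [ 0.    0.04 -0.02] w 0.5407 mm 45.96
t 9.10 pos [ 502.43 -245.94   64.15] F_jaw -0.51 F_along 0.47 Fz 3.94 T [0.04 0.   0.02] w 0.5359 mm 45.55
t 9.22 pos [ 502.42 -245.93   64.12] F_jaw -0.22 F_along 0.24 Fz 2.48 T [-0.07  0.1  -0.01] w 0.5313 mm 45.16
t 9.35 pos [ 502.42 -245.93   64.11] F_jaw 1.05 F_along -0.03 Fz 2.45 T [-0.01  0.01  0.01] w 0.5296 mm 45.02
t 9.47 pos [ 502.41 -245.91   64.1 ] F_jaw 0.51 F_along -1.18 Fz 3.03 T [-0.05  0.02 -0.05] w 0.5327 mm 45.28
t 9.60 pos [ 502.44 -245.93   64.15] F_jaw -0.08 F_along 0.05 Fz 3.05 T [ 0.    0.06 -0.02] w 0.5315 mm 45.18
```

View pics/wrist4.png

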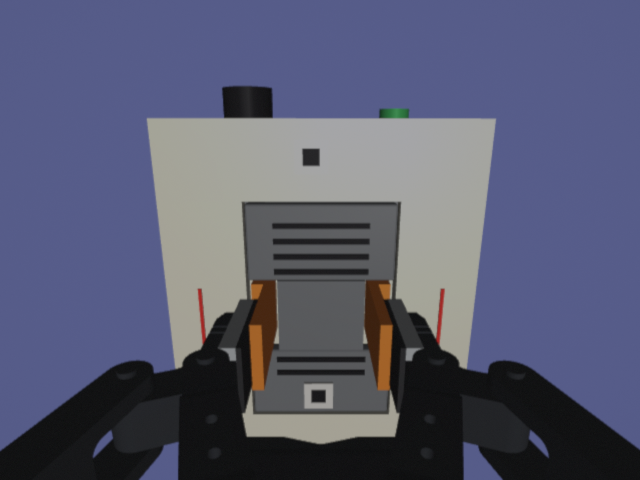

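Both tabs are in by about 4.4 mm and F_jaw is about 0. I'll lift gently.

```bash

python3 -m handwheel '[{"xyz":[0,0,0.003],"turn":[0,0,0],"claw":-0.06}]' >/dev/null; python3 f.py
python3 -m handwheel '[{"xyz":[0,0,0.003],"turn":[0,0,0],"claw":-0.06}]' >/dev/null; python3 f.py
python3 -m handwheel '[{"xyz":[0,0,0.003],"turn":[0,0,0],"claw":-0.06}]' >/dev/null; python3 f.py
```

```text
t 9.78 pos [ 502.23 -245.77   64.64] F_jaw 0.35 F_along -0.06 Fz -0.85 T [-0.03 -0.03 -0.01] w 0.5327 mm 45.28
t 9.90 pos [ 502.01 -245.67   65.24] F_jaw 0.69 F_along -0.29 Fz -1.39 T [-0.09 -0.01 -0.03] w 0.5333 mm 45.33
t 10.03 pos [ 501.9  -245.69   65.98] F_jaw 1.82 F_along -0.64 Fz -1.98 T [-0.34 -0.09  0.04] w 0.5322 mm 45.24
```

```bash

python3 -m handwheel '[{"xyz":[0.001,-0.0005,0.003],"turn":[0,0,0],"claw":-0.06}]' >/dev/null; python3 f.py
python3 -m handwheel '[{"xyz":[0.001,-0.0005,0.003],"turn":[0,0,0],"claw":-0.06}]' >/dev/null; python3 f.py
```

```text
t 10.15 pos [ 502.12 -245.79   66.78] F_jaw 0.37 F_along -0.38 Fz -1.22 T [-0.01  0.    0.  ] w 0.5331 mm 45.32
t 10.28 pos [ 502.42 -245.92   67.7 ] F_jaw -0.54 F_along -0.52 Fz -1.17 T [ 0.04 -0.02  0.06] w 0.5309 mm 45.12
```

```bash

python3 -m handwheel '[{"xyz":[0,0,0.004],"turn":[0,0,0],"claw":-0.06},{"xyz":[0,0,0.006],"turn":[0,0,0],"claw":-0.06}]' >/dev/null; python3 f.py
python3 -m handwheel '[{"xyz":[0.0004,-0.0002,0.008],"turn":[0,0,0],"claw":-0.06},{"xyz":[0.0004,-0.0002,0.01],"turn":[0,0,0],"claw":-0.06}]' >/dev/null; python3 f.py
python3 -c "
from h import *
snap('side','side5');snap('wrist','wrist5')"
python3 -c "
import cv2
a=cv2.imread('pics/side5.png')[300:480,180:420]
b=cv2.imread('pics/wrist5.png')
cv2.imwrite('pics/m5.png',cv2.hconcat([cv2.resize(a,(400,300)),cv2.resize(b,(400,300))]))"
```

```text
t 10.53 pos [ 502.43 -245.83   70.87] F_jaw 0.21 F_along -0.05 Fz -1.50 T [-0.05 -0.05  0.02] w 0.5303 mm 45.08
t 10.78 pos [ 502.66 -245.94   76.64] F_jaw 0.29 F_along 0.67 Fz -1.12 T [ 0.1  -0.02  0.  ] w 0.5340 mm 45.39
```

View pics/m5.png

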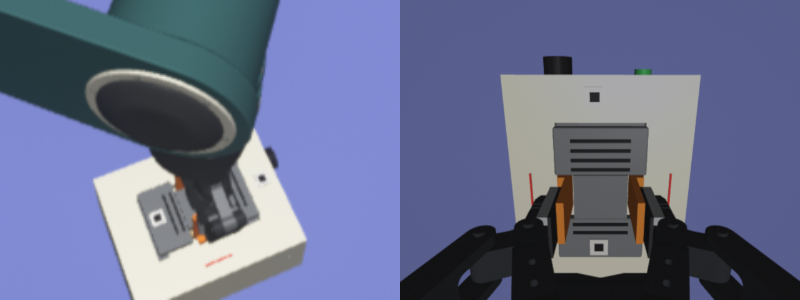

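Each view shows the cover clear of its seat, held level in the pads. Fz is about −1.2 N, which is just its weight. I'll raise it and carry it over.

```bash

python3 -m handwheel '[{"xyz":[0,0,0.04],"turn":[0,0,0],"claw":-0.06},{"xyz":[0,0,0.08],"turn":[0,0,0],"claw":-0.06},{"xyz":[0,0,0.1],"turn":[0,0,0],"claw":-0.06},{"xyz":[0,0,0.1],"turn":[0,0,0],"claw":-0.06},{"xyz":[0.01,0.06,0.06],"turn":[0,0,0],"claw":-0.06}]' >/dev/null; python3 f.py
python3 -m handwheel '[{"xyz":[0.018,0.12,0],"turn":[0,0,0],"claw":-0.06},{"xyz":[0.018,0.13,0],"turn":[0,0,0],"claw":-0.06},{"xyz":[0.018,0.13,0],"turn":[0,0,0],"claw":-0.06},{"xyz":[0.018,0.13,0],"turn":[0,0,0],"claw":-0.06},{"xyz":[0.018,0.13,0],"turn":[0,0,0],"claw":-0.06}]' >/dev/null; python3 f.py
python3 -m handwheel '[{"xyz":[0.018,0.13,0],"turn":[0,0,0],"claw":-0.06},{"xyz":[0.018,0.13,0],"turn":[0,0,0],"claw":-0.06},{"xyz":[0.018,0.13,0],"turn":[0,0,0],"claw":-0.06},{"xyz":[0.018,0.13,0],"turn":[0,0,0],"claw":-0.06},{"xyz":[0.01,0.06,0],"turn":[0,0,0],"claw":-0.06}]' >/dev/null; python3 f.py
python3 -c "
from h import *
go(.56,.15,.06,-81.5)
snap('wrist','wrist6');snap('scene','scene6')"
```

```text
t 11.50 pos [ 505.   -227.69  195.98] F_jaw 0.07 F_along 0.88 Fz -0.87 T [ 0.02  0.03 -0.01] w 0.5284 mm 44.91
t 12.12 pos [531.9  -27.12 199.56] F_jaw -0.31 F_along -0.27 Fz -0.80 T [-0.05 -0.05 -0.04] w 0.5331 mm 45.31
t 12.75 pos [554.2  158.33 200.8 ] F_jaw 0.98 F_along -0.60 Fz -1.48 T [ 0.06  0.04 -0.05] w 0.5279 mm 44.87
t 12.75 pos [0.5542 0.1583 0.2008] d mm [   5.8   -8.3 -140.8] units [ 0.0193 -0.0278 -0.4693] turn units [-0.0001  0.001  -0.0011] F [-0.45 -1.06 -1.48] T [ 0.06  0.04 -0.05] grip 0.528
```

View pics/wrist6.png

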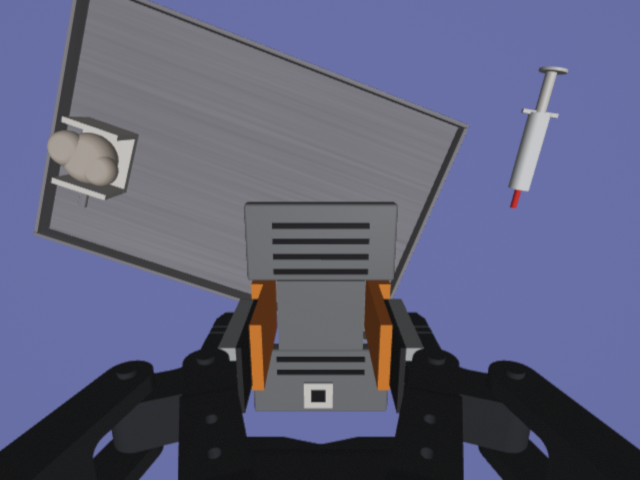

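View pics/scene6.png

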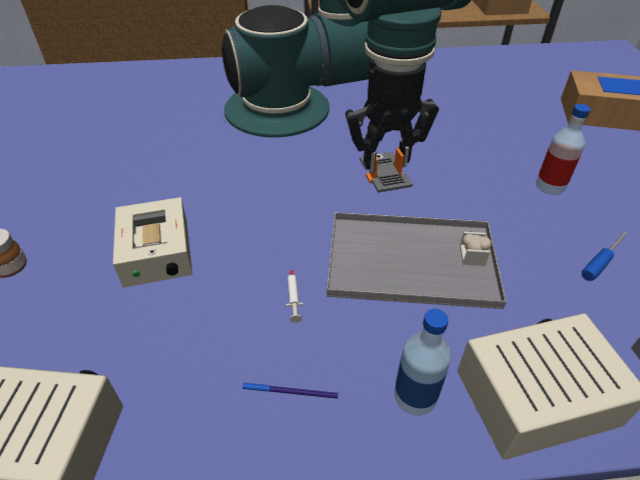

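The cover is held level and the case is open. The tray corners are at (465,127) and (38,233) in the wrist view. I'll check the tray frame again with these before lowering.

```bash
python3 - <<'E'
from h import *
a=plane('wrist6',465,127,.02);b=plane('wrist6',38,233,.02);c=plane('wrist6',245,299,.02);e=plane('wrist6',394,292,.02);k=plane('wrist6',150,2,.02)
print(a.round(4),b.round(4),'mid',((a+b)/2).round(4),'diag',np.linalg.norm(a-b))
for n,p,q in(('-x wall',c,b),('-y wall',a,e),('+x wall',a,k)):
    w=q-p; print(n,p.round(3),q.round(3),np.degrees(np.arctan2(w[1],w[0])).round(1))
E
```

```text
[0.6396 0.0602 0.02  ] [0.5054 0.3847 0.02  ] mid [0.5725 0.2224 0.02  ] diag 0.35113892995787566
-x wall [0.473 0.211 0.02 ] [0.505 0.385 0.02 ] 79.3
-y wall [0.64 0.06 0.02] [0.498 0.086 0.02 ] 169.6
+x wall [0.64 0.06 0.02] [0.688 0.3   0.02 ] 78.5
```

```bash

python3 -m handwheel '[{"xyz":[0.02,-0.028,-0.06],"turn":[0,0.001,-0.001],"claw":-0.06},{"xyz":[0,0,-0.12],"turn":[0,0,0],"claw":-0.06},{"xyz":[0,0,-0.12],"turn":[0,0,0],"claw":-0.06},{"xyz":[0,0,-0.12],"turn":[0,0,0],"claw":-0.06},{"xyz":[0,0,-0.04],"turn":[0,0,0],"claw":-0.06}]' >/dev/null; python3 f.py
python3 -c "
from h import *
go(.56,.15,.024,-81.5)
snap('side','side7')
go(.56,.15,.024,-81.5)"
```

```text
t 13.47 pos [560.07 142.11  55.2 ] F_jaw -0.45 F_along -0.40 Fz -0.49 T [ 0.05  0.01 -0.  ] w 0.5306 mm 45.10
t 13.47 pos [0.5601 0.1421 0.0552] d mm [ -0.1   7.9 -31.2] units [-0.0002  0.0263 -0.104 ] turn units [ 0.0004 -0.0005  0.0016] F [-0.46  0.38 -0.49] T [ 0.05  0.01 -0.  ] grip 0.531
t 13.53 pos [0.56   0.1422 0.0548] d mm [ -0.    7.8 -30.8] units [-0.0002  0.0261 -0.1026] turn units [ 0.0004 -0.0005  0.0016] F [-0.61  0.26 -3.8 ] T [-0.01 -0.02 -0.02] grip 0.534
```

View pics/side7.png

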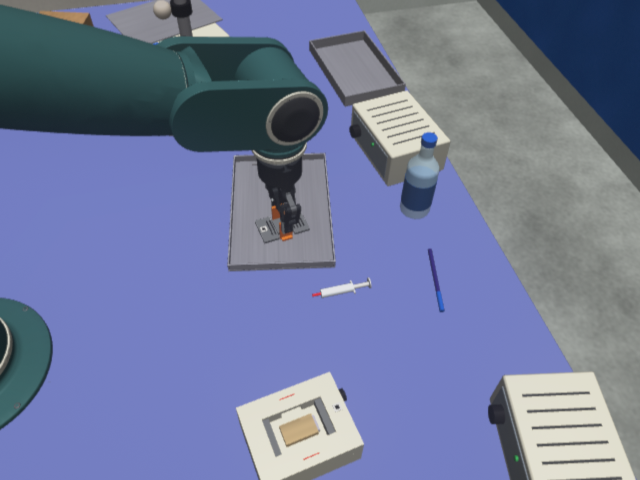

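The cover is inside the walls of the tray's empty half. I'll re-centre by 8 mm and lower it slowly until the floor is felt.

```bash

python3 -m handwheel '[{"xyz":[0,0.026,-0.02],"turn":[0,0,0.0015],"claw":-0.06},{"xyz":[0,0,-0.03],"turn":[0,0,0],"claw":-0.06},{"xyz":[0,0,-0.03],"turn":[0,0,0],"claw":-0.06},{"xyz":[0,0,-0.005],"turn":[0,0,0],"claw":-0.06},{"xyz":[0,0,0],"turn":[0,0,0],"claw":-0.06}]' >/dev/null; python3 f.py
python3 -c "
from h import *
go(.56,.15,.0215,-81.5)"
```

```text
t 14.15 pos [561.76 150.16  30.77] F_jaw 0.37 F_along -0.07 Fz -1.00 T [-0.03  0.   -0.  ] w 0.5294 mm 45.00
t 14.15 pos [0.5618 0.1502 0.0308] d mm [-1.8 -0.2 -9.3] units [-0.0059 -0.0005 -0.0309] turn units [0.0001 0.0008 0.0002] F [-0.01 -0.38 -1.  ] T [-0.03  0.   -0.  ] grip 0.529
```

```bash

python3 -m handwheel '[{"xyz":[0,0,-0.012],"turn":[0,0.0008,0],"claw":-0.06},{"xyz":[0,0,-0.01],"turn":[0,0,0],"claw":-0.06},{"xyz":[0,0,-0.003],"turn":[0,0,0],"claw":-0.06}]' >/dev/null; python3 f.py
for i in 1; do python3 -m handwheel '[{"xyz":[0,0,-0.003],"turn":[0,0,0],"claw":-0.06}]' >/dev/null; python3 f.py
python3 -m handwheel '[{"xyz":[0,0,-0.003],"turn":[0,0,0],"claw":-0.06}]' >/dev/null; python3 f.py; done
```

```text
t 14.53 pos [562.03 150.21  23.38] F_jaw 1.04 F_along -0.09 Fz 0.07 T [-0.01  0.04  0.03] w 0.5304 mm 45.08
t 14.65 pos [562.09 150.2   22.46] F_jaw -0.28 F_along 0.36 Fz -0.86 T [0.01 0.01 0.03] w 0.5301 mm 45.06
t 14.78 pos [562.08 150.22  21.57] F_jaw -0.12 F_along -0.04 Fz -2.09 T [-0.01 -0.01 -0.04] w 0.5288 mm 44.95
```

```bash

for i in 1; do python3 -m handwheel '[{"xyz":[0,0,-0.002],"turn":[0,0,0],"claw":-0.06}]' >/dev/null; python3 f.py
python3 -m handwheel '[{"xyz":[0,0,-0.002],"turn":[0,0,0],"claw":-0.06}]' >/dev/null; python3 f.py; done
```

```text
t 14.90 pos [562.11 150.23  21.08] F_jaw 0.52 F_along -2.81 Fz 5.63 T [-0.09  0.53 -0.01] w 0.5333 mm 45.33
t 15.03 pos [562.18 150.26  21.06] F_jaw 0.83 F_along -5.89 Fz 10.10 T [-0.28  0.91 -0.09] w 0.5317 mm 45.19
```

The floor is felt at z = 21.1 mm, with Fz up to 10 N. I'll ease that off slightly, then open slowly.

```bash

python3 -m handwheel '[{"xyz":[0,0,0.001],"turn":[0,0,0],"claw":-0.06}]' >/dev/null; python3 f.py
python3 -m handwheel '[{"xyz":[0,0,0],"turn":[0,0,0],"claw":-0.12},{"xyz":[0,0,0],"turn":[0,0,0],"claw":-0.18},{"xyz":[0,0,0],"turn":[0,0,0],"claw":-0.24},{"xyz":[0,0,0],"turn":[0,0,0],"claw":-0.3}]' >/dev/null; python3 f.py
python3 -m handwheel '[{"xyz":[0,0,0],"turn":[0,0,0],"claw":-0.4},{"xyz":[0,0,0],"turn":[0,0,0],"claw":-0.5},{"xyz":[0,0,0],"turn":[0,0,0],"claw":-0.55},{"xyz":[0,0,0],"turn":[0,0,0],"claw":-0.55}]' >/dev/null; python3 f.py
python3 -c "
from h import *
snap('wrist','wrist8')"
```

```text
t 15.15 pos [562.21 150.28  21.51] F_jaw -0.16 F_along 0.01 Fz -0.97 T [ 0.    0.02 -0.01] w 0.5363 mm 45.59
t 15.65 pos [562.22 150.26  21.3 ] F_jaw 0.75 F_along -0.02 Fz -0.13 T [ 0.05  0.03 -0.01] w 0.6506 mm 55.30
t 16.15 pos [562.35 150.3   21.47] F_jaw 0.82 F_along 0.72 Fz -0.05 T [-0.05  0.04  0.02] w 0.7748 mm 65.86
```

View pics/wrist8.png

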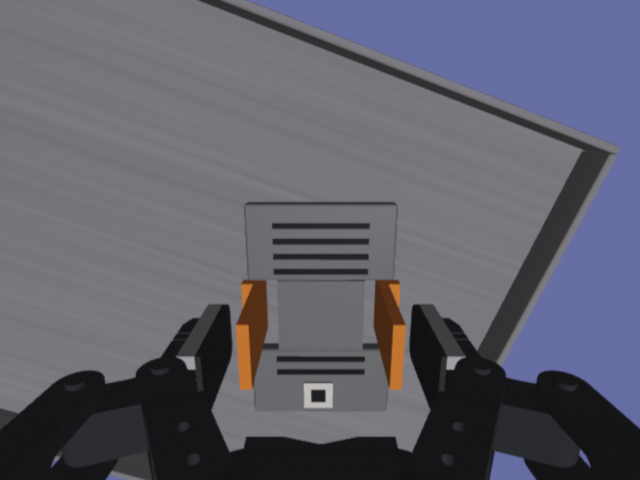

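Both pads are clear of the tabs and the cover lies flat. I'll retreat straight up.

```bash

python3 -m handwheel '[{"xyz":[0,0,0.03],"turn":[0,0,0],"claw":-0.55},{"xyz":[0,0,0.07],"turn":[0,0,0],"claw":-0.55},{"xyz":[0,0,0.15],"turn":[0,0,0],"claw":-0.55},{"xyz":[0,0,0.18],"turn":[0,0,0],"claw":-0.55},{"xyz":[0,0,0.18],"turn":[0,0,0],"claw":-0.55}]' >/dev/null; python3 f.py
python3 -m handwheel '[{"xyz":[-0.1,-0.15,0],"turn":[0,0,0],"claw":-0.55},{"xyz":[-0.1,-0.15,0],"turn":[0,0,0],"claw":-0.55},{"xyz":[-0.1,-0.15,0],"turn":[0,0,0],"claw":-0.55},{"xyz":[0,0,0],"turn":[0,0,0],"claw":-0.55},{"xyz":[0,0,0],"turn":[0,0,0],"claw":-0.55}]' >/dev/null; python3 f.py
python3 - <<'E'
from h import *
snap('scene','scene9');snap('side','side9')
for f in('scene','side'):
    a=load(f+'0')[0].astype(int);b=load(f+'9')[0].astype(int)
    for n,(x0,y0,x1,y1) in {'scene':{'syr':(280,265,310,325),'hold':(455,225,497,270)},'side':{'syr':(308,272,378,303),'hold':(252,146,290,182)}}[f].items(): print(f,n,abs(a-b)[y0:y1,x0:x1].max())
    p,d,K,R,t=load(f+'9'); v,u=np.nonzero(d>0); P=(R.T@(np.linalg.inv(K)@np.array([u,v,np.ones_like(u)])*d[v,u]-t[:,None])).T
    q=(np.hypot(P[:,0]-.561,P[:,1]-.15)<.07)&(P[:,2]>.011)&(P[:,2]<.03); A=np.c_[P[q][:,:2],np.ones(q.sum())]
    r=cv2.minAreaRect((P[q][:,:2]*1000).astype(np.float32)); print(f,'plate z',np.median(P[q][:,2]).round(4),'slope',np.linalg.lstsq(A,P[q][:,2],rcond=None)[0][:2].round(3),r)
E
python3 -c "
import cv2
a=cv2.imread('pics/scene9.png');b=cv2.imread('pics/side9.png')
cv2.imwrite('pics/m9.png',cv2.hconcat([cv2.resize(a[170:320,300:500],(400,300)),cv2.resize(b[140:290,200:400],(400,300))]))"
```

```text
t 16.82 pos [560.08 149.77 211.33] F_jaw 0.57 F_along 0.13 Fz 0.04 T [ 0.01  0.03 -0.  ] w 0.7701 mm 65.46
t 17.45 pos [468.56  12.11 225.63] F_jaw 0.30 F_along -0.28 Fz -0.48 T [-0.04  0.    0.  ] w 0.7723 mm 65.64
scene syr 7
scene hold 7
scene plate z 0.018 slope [-0.008  0.006] ((561.02783203125, 148.37008666992188), (93.36376953125, 56.694217681884766), 8.676674842834473)
side syr 18
side hold 126
side plate z 0.0177 slope [-0.003  0.01 ] ((560.9991455078125, 148.4691619873047), (90.7220687866211, 63.18463134765625), 8.597107887268066)
```

View pics/m9.png

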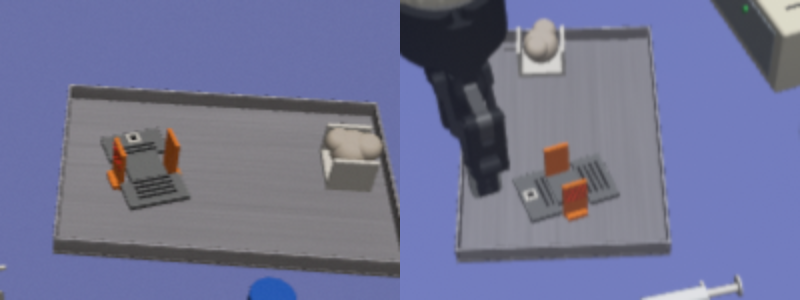

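Both views show the cover flat, tabs up and inside the tray. In the scene view the holder and syringe regions are unchanged. The large side-view holder difference comes from the arm covering part of that region.

```bash
python3 -c "
from station import bot
print(bot.observe()['time_s'],bot.finish_job())"
```

```text
the job is handed in; nothing more can be done
17.55 None
```

I took the cover off the power pack, set it down in the empty half of the steel tray, flat with its tabs up, and handed the job in at 17.6 s.

- **Pinch:** I closed on the tabs in small steps and shifted the hand 0.2 mm to balance the two sides. At about 45.1 mm across, the sideways force averaged about zero.
- **Lift:** The cover rose freely. Fz was at most −2 N, and the sideways force briefly reached 1.8 N; the case limit is 8 N.
- **Set-down:** I lowered it until the floor was felt. The last 0.6 mm step pressed with about 10 N, so I eased off before opening the fingers slowly.
- **Last checks:**
  - The plate is at about 18 mm height (17 mm expected) with a slope of 0.01 or less, about 0.56 m ahead and 0.15 m left of the base. That is well inside the tray walls.
  - The syringe is unchanged in both views, and the holder is unchanged in the scene view.
- **One check disagreed:** The side-view comparison of the holder failed. The arm was in front of part of it, so I relied on the scene view.

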